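Lock the lid onto the weed-sprayer tank

TASK

Close the sprayer tank on the club shed's bench: take the large lid with the T-shaped bar handle, set it down in the tank's mouth so that its two side pins drop through the two notches, and twist it clockwise (seen from above) until its pins have drawn it down tight, at or near the stop; then let go. Leave the smaller T-handled lid where it is.

Things in the scene. Friction and masses are not known exactly. Their poses are not given: they have to be found in the camera images.
- lid_bar (a point): Centre of the T handle's bar on the large grey lid: bar 100 long (x), 16 wide (y), 20 high, its centre 24 above a flange 116 across, 6 thick. Under it a plug 58 across (foot 40), 26.5 long; the lid stands on its foot, 56.5 below this point. Two pins, 9 thick, stick out under the bar's ends (+x, -x), 12 above the foot, tips 43 from the axis. Half turns are equal. 130-200 g. All mm.
- mouth (a point): Centre of the round mouth of the fixed white sprayer tank (200 mm across), level with its rim, 150 mm above the bench; z up. An inward lip leaves a hole 68 mm across with two notches along +x and -x, 26 mm wide, out to 48 mm from the axis; a small dark block lies outside each. With its bar along x (within 13 degrees) the lid drops in onto the seal: bar centre 35 mm above this point.
- seal (a joint): Springy rubber ring round the rim, standing 5 mm proud; value = how far it is pressed down (0 to 0.006 m, 2.4 to 4.8 N). When the lid turns clockwise from above, ramps grip its pins at about 27 degrees and pull it down 4 mm until 55 degrees (bar centre 31 mm above the rim); then level to a stop at 70 degrees. It needs up to 0.5 N m, stays put when left, and is blocked the other way.
- small_bar (a point): Centre of the bar of the smaller T-handled grey lid, a bystander to leave alone: bar 56 mm long, 12 wide, 14 high, its centre 41 mm above the bench; flange 64 mm across. It is too small for the mouth. (A third grey lid, 112 mm across with a round knob, is a bystander too.)
Mind the look-alikes: they are no part of the job. Leave any red or turquoise look-alike of the part that bears lid_bar alone.

How it is judged:
By the outcome, as a careful person would: the job done as asked, in the order asked, and still so for the second after the job is handed in, with the robot touching nothing.
It also fails if it takes over 48 s, if anything falls off the work surface, if the arm or the gripper's body presses on something with over 40 N, if the wrist force passes 120 N, or if a joint passes its speed limit or range.

ROBOT

A 6-joint arm with a two-finger parallel gripper is mounted at the origin on the work surface. World frame = base frame: x ahead of the robot, y to its left, z up, the work surface at z = 0. Lengths are in m, angles in rad, forces in N, time in s.
With the tool pointing down it reaches from about 0.35 to 0.925 m from the base axis. Payload 6.4 kg.
Tool frame: the origin (TCP) lies on the centre line of the jaws, within the pads' length; the fingertips stand 17 mm ahead of it and the grasp point (between the pads) lies 2 mm behind it; z points along the fingers, y is the line along which they close (so a half turn about z gives the same grasp; the last joint's range is limited). The gripper opens to 94 mm and grips with 3 to 60 N. Pads are 16 mm wide; open, the fingers measure 119 mm over their backs; the gripper's body (75 mm by 177 mm) begins 78 mm behind the grasp point.
Start: joints at [1.011, 0.245, 1.558, -0, 1.339, -0.174], TCP at [0.245, 0.602, 0.222] pointing down, gripper open.
Joint ranges: [-3.13, 3.13], [-1.02, 2.26], [0.13, 2.54], [-0.95, 4.09], [0.21, 2.88], [-2.74, 2.74]. Speed limits (rad/s): [2.57, 2.57, 3.14, 3.14, 3.14, 3.14].

INTERFACE

Orientations are given as a unit quaternion [w, x, y, z].
In Python, from cell import arm gives the robot as it stands.
- The arm moves only by the tool jog_arm, never from a script. Its arguments are lists of equal length, an entry for each row: "delta_pos": the shift along the world's x, y, z in mm, a list of three; "rot": the turn, a rotation vector about the world's x, y, z in rad, a list of three; "claw": the closure, from 0 (fully open) to 1 (shut). In form: {"delta_pos": [[x, y, z], ...], "rot": [[ax, ay, az], ...], "claw": [claw, ...]}. A call has exactly 8 rows; each row shifts and turns the commanded pose from where the row before left it; what a row does not reach is not made up. A row lasts 1/12 s, in which the tool goes at most 41.7 mm and 7.16 degrees, less where a joint would pass 70% of its speed; a pose out of reach is approached as far as the arm can. A call is refused whole if a number of a shift passes 41.7 or a number of a turn 0.125, either way. A call with a gripper value outside its range is refused whole. The fingers move at their own pace and stop on an object; "force" is the grip in N (left out, the last holds). Time passes only in rows, so rows that do not move let the fingers close, or fill a call up. It gives the time, the measured TCP pose, the force, the opening and the grip force at its end, in the units of the state.
- arm.state(): the state, without advancing time (a new reading comes with each control period).
- arm.grab_frame(name): name is "scene" or "side" or "wrist"; returns a dict with "frame" (384x512x3 uint8, red, green, blue), "z_map" (384x512 float32, m along the optical axis (not along the pixel's ray), 0 where there is no reading), "mtx" (3x3 intrinsics, pixels), "cam_to_world" (4x4, takes a point from camera to world coordinates). Camera axes: x right, y down, z forward; pixel columns grow to the right and rows downward; lengths in m; the calibration is good to about 2 mm. A picture is of the moment at which its call begins.
- arm.sign_off(): hands the job in; it is judged then, once.
The state is a dict: "time": time; "q": joint angles; "qvel": joint speeds; "effort": joint torques, N m; "tcp_pos": TCP position; "eef_rot": TCP orientation; "contact_force": force on the tool from outside, world axes, zero at the start; "wrist_torque": the same for the moment, N m; "opening": opening from 0.0 (shut) to 1.0 (fully open); "gripper_force": force on a finger pad.
Only numpy, scipy, OpenCV 4.12 (cv2) and the standard library are available. Lean on these libraries where they do the work, as an engineer would, in place of code of your own. Each camera call takes 0.05 s, during which the arm holds its last target. There are 200 camera calls.

## Working session

There is one attempt and no reset: what is moved stays moved. The work goes in short steps, Python scripts to look and compute and a tool call to move; the robot and the scene stay as the last step left them, time stands still between calls to the robot, and variables do not carry over. Pictures are saved under pics/ and viewed, at most 10 in all, crops included, and the job is handed in when it is done.

Besides the shell and the picture viewer there is one more tool, called by a JSON object that holds its "op" and its "data", one argument or row to a line. jog_arm: Moves the arm, as the interface text tells. Its arguments: {"type":"object","properties":{"delta_pos":{"type":"array","items":{"type":"array","items":{"type":"number"}}},"rot":{"type":"array","items":{"type":"array","items":{"type":"number"}}},"claw":{"type":"array","items":{"type":"number"}},"force":{"type":"number"}},"required":["delta_pos","rot","claw"]}

```bash
mkdir -p pics; cat > h.py <<'E'
import numpy as np, cv2
from cell import arm
def grab(n,save=None):
    f=arm.grab_frame(n)
    if save: cv2.imwrite('pics/'+save,cv2.cvtColor(f['frame'],cv2.COLOR_RGB2BGR))
    return f
def cloud(f):
    z=f['z_map'].astype(float);v,u=np.mgrid[:z.shape[0],:z.shape[1]];K=f['mtx']
    p=np.stack([(u-K[0,2])/K[0,0]*z,(v-K[1,2])/K[1,1]*z,z],-1)
    T=f['cam_to_world'];w=p@T[:3,:3].T+T[:3,3];w[z==0]=np.nan
    return w
E
python3 - <<'E'
from h import *
fs=[grab(n) for n in("scene","side")]
for n,f in zip("ab",fs): np.savez(n,**f)
cv2.imwrite('pics/1.png',cv2.cvtColor(np.vstack([f['frame'] for f in fs])[:, :],cv2.COLOR_RGB2BGR)[:,:] if 0 else cv2.resize(cv2.cvtColor(np.hstack([f['frame'] for f in fs]),cv2.COLOR_RGB2BGR),(800,300)))
cv2.imwrite('pics/2.png',cv2.cvtColor(fs[0]['frame'],cv2.COLOR_RGB2BGR))
for f in fs: print(f['cam_to_world'].round(2).tolist())
print(arm.state())
E
```

```text
[[0.21, 0.73, -0.66, 0.89], [0.98, -0.15, 0.14, -0.05], [-0.0, -0.67, -0.74, 0.7], [0.0, 0.0, 0.0, 1.0]]
[[0.73, -0.31, 0.61, -0.24], [-0.68, -0.36, 0.64, -0.61], [0.02, -0.88, -0.47, 0.63], [0.0, 0.0, 0.0, 1.0]]
{'time': 0.1, 'q': array([ 1.01089007e+00,  2.45743693e-01,  1.55889413e+00,  3.37075568e-06,
        1.33872060e+00, -1.74086295e-01]), 'qvel': array([ 0.00101171, -0.00226853, -0.00309502,  0.00160062,  0.0011588 ,
        0.00024451]), 'effort': array([ 9.11195602e-04, -4.16916633e+01, -3.15524375e+01,  6.87439973e-02,
        3.09841835e-02, -7.47005470e-05]), 'tcp_pos': array([0.24431155, 0.60177585, 0.2214548 ]), 'eef_rot': array([-3.18321239e-04,  1.91716014e-01,  9.81450045e-01, -8.23503810e-04]), 'contact_force': array([-0.32663769, -0.204427  , -0.71945547]), 'wrist_torque': array([0.01768937, 0.00376639, 0.00024846]), 'gripper_force': 0.0, 'opening': 0.9984910213606342}
```

View pics/1.png

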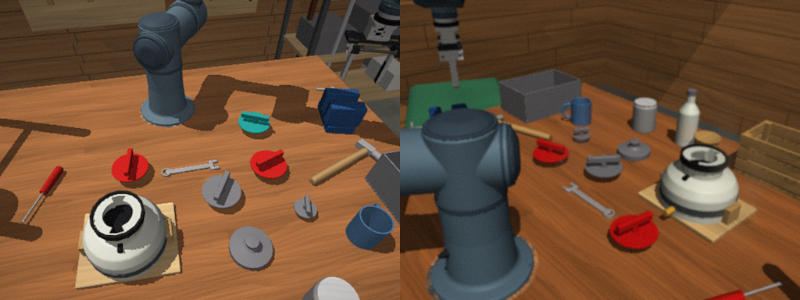

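View pics/2.png

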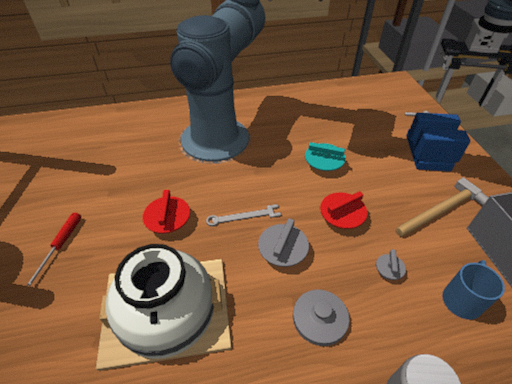

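The large grey T-lid is at about (285,243) in the scene view, with its bar running from (278,256) to (291,222). The tank mouth is at about (151,275), and one dark block is at (154,317). Next I'll measure both from depth.

```bash
python3 - <<'E'
from h import *
for n in "ab":
    f=dict(np.load(n+'.npz')); w=cloud(f); im=f['frame'].astype(int)
    if n=='a':
        p=w[255,290];print('flange px',p, 'block',w[317,154],'bench',w[190,240])
        c0=w[243,287]
    d=np.hypot(w[...,0]-c0[0],w[...,1]-c0[1])
    m=(d<.07)&(w[...,2]>.055)&(w[...,2]<.075)
    q=w[m]; top=q[q[:,2]>np.median(q[:,2])-.0]
    if len(q)>10:
        (c,s,a)=cv2.minAreaRect((q[:,:2]*1000).astype(np.float32)); print(n,'bar',len(q),c,s,a,np.percentile(q[:,2],[5,50,95]))
        e=np.linalg.svd(q[:,:2]-q[:,:2].mean(0),full_matrices=False)[2][0];print('dir deg',np.degrees(np.arctan2(e[1],e[0])),q.mean(0))
    m=(d<.065)&(w[...,2]>.028)&(w[...,2]<.042);q=w[m]
    if len(q)>10: print('flange',cv2.minEnclosingCircle((q[:,:2]*1000).astype(np.float32)),np.median(q[:,2]))
    m=(w[...,2]>.149)&(w[...,2]<.163)&(im.max(-1)<70)&(np.abs(w[...,0]-.5)<.3)&(abs(w[...,1])<.45)
    k,l,st,ce=cv2.connectedComponentsWithStats(m.astype(np.uint8)); i=1+np.argmax(st[1:,4]); q=w[l==i]
    print('rim',st[i],cv2.fitEllipse((q[:,:2]*1000).astype(np.float32)),cv2.minEnclosingCircle((q[:,:2]*1000).astype(np.float32)),np.median(q[:,2]))
f=dict(np.load('a.npz'));b=np.load('b.npz')
c=cv2.cvtColor(f['frame'],cv2.COLOR_RGB2BGR)
A=cv2.resize(c[235:335,95:220],(500,400),interpolation=2)
d=cv2.cvtColor(b['frame'],cv2.COLOR_RGB2BGR)[170:290,310:460]
cv2.imwrite('pics/3.png',np.hstack([A[:, :400],cv2.resize(d,(400,400),interpolation=2)]))
E
```

```text
flange px [0.48587624 0.1089146  0.03133879] block [ 0.60869372 -0.17305253  0.11445565] bench [ 0.23708169  0.03912464 -0.00035289]
a bar 295 (453.9361267089844, 100.28841400146484) (16.501022338867188, 99.88923645019531) 55.102970123291016 [0.05875136 0.06483599 0.06691801]
dir deg -34.70094138437301 [0.45768875 0.09853853 0.0643942 ]
flange ((453.1711730957031, 100.06173706054688), 58.49971008300781) 0.03137429998184854
rim [115 244  70  62 702] ((544.126708984375, -171.328857421875), (113.47946166992188, 114.54833984375), 99.76956939697266) ((543.32861328125, -172.0944061279297), 60.56571578979492) 0.1535511312228468
b bar 267 (452.4396667480469, 97.92147064208984) (21.240760803222656, 99.6677474975586) 56.32688522338867 [0.05568433 0.06226136 0.06520807]
dir deg 145.42250791780694 [0.45024908 0.09522162 0.06142696]
flange ((451.52117919921875, 97.0094985961914), 58.15857696533203) 0.03012439386588711
rim [359 185  62  31 379] ((542.1830444335938, -175.2069854736328), (114.82263946533203, 115.21609497070312), 165.142578125) ((542.3629760742188, -174.94871520996094), 62.36107635498047) 0.15238171851315913
```

View pics/3.png

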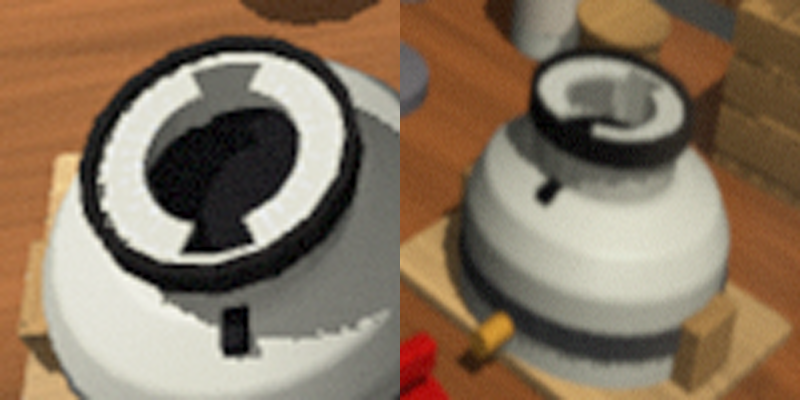

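The mouth centre is at about (0.543, -0.173) and the lid bar at (0.453, 0.099), at -34.7° (same as 145.3°). In the crop the notches are at about (227,70) and (220,243), roughly along world x. I'll move above the lid and work out the notch direction from the corners.

{"op": "jog_arm", "data": {
  "delta_pos": [
    [13, -31.5, 0],
    [13, -31.5, 0],
    [13, -31.5, 0],
    [13, -31.5, 0],
    [13, -31.5, 0],
    [13, -31.5, 0],
    [13, -31.5, 0],
    [13, -31.5, 0]
  ],
  "rot": [
    [0, 0, -0.028],
    [0, 0, -0.028],
    [0, 0, -0.028],
    [0, 0, -0.028],
    [0, 0, -0.028],
    [0, 0, -0.028],
    [0, 0, -0.028],
    [0, 0, -0.028]
  ],
  "claw": [0, 0, 0, 0, 0, 0, 0, 0],
  "force": 60
}}

```text
time: 0.77
tcp_pos: [0.3486, 0.3486, 0.222]
eef_rot: [-0.0, 0.301, 0.954, -0.0]
contact_force: [1.0, -0.3, 0.6]
opening: 0.997
gripper_force: 0.0
```

{"op": "jog_arm", "data": {
  "delta_pos": [
    [13, -31.5, 0],
    [13, -31.5, 0],
    [13, -31.5, 0],
    [13, -31.5, 0],
    [13, -31.5, 0],
    [13, -31.5, 0],
    [13, -31.5, 0],
    [13, -31.5, 0]
  ],
  "rot": [
    [0, 0, 0],
    [0, 0, 0],
    [0, 0, 0],
    [0, 0, 0],
    [0, 0, 0],
    [0, 0, 0],
    [0, 0, 0],
    [0, 0, 0]
  ],
  "claw": [0, 0, 0, 0, 0, 0, 0, 0]
}}

```text
time: 1.43
tcp_pos: [0.4526, 0.0966, 0.2222]
eef_rot: [-0.0, 0.3, 0.954, 0.0]
contact_force: [1.6, 0.8, -0.3]
opening: 1.001
gripper_force: 0.0
```

```bash
cat >> h.py <<'E'
def ray(f,u,v,z):
    K=f['mtx'];T=f['cam_to_world'];d=T[:3,:3]@np.array([(u-K[0,2])/K[0,0],(v-K[1,2])/K[1,1],1]);o=T[:3,3]
    return (o+d*(z-o[2])/d[2])[:2]
E
python3 - <<'E'
from h import *
from scipy.spatial.transform import Rotation as R
a=dict(np.load('a.npz'));b=dict(np.load('b.npz'))
P=[ray(a,95+x/4,235+y/4,.150) for x,y in((195,73),(262,63),(183,250),(254,240))]
fa,ne=(P[0]+P[1])/2,(P[2]+P[3])/2
print(np.round(P,4).tolist(),fa,ne,(fa+ne)/2,np.degrees(np.arctan2(*(ne-fa)[::-1])))
print('blocks',cloud(a)[317,154],cloud(b)[227,365])
s=arm.state();print(s['tcp_pos'],R.from_quat(s['eef_rot'],scalar_first=True).as_matrix().round(3).tolist(),s['q'])
f=grab('wrist','4.png')
w=cloud(f)
m=(np.hypot(w[...,0]-.453,w[...,1]-.099)<.075)&(w[...,2]>.056)&(w[...,2]<.08);q=w[m]
if len(q)>20:
    c=cv2.minAreaRect((q[:,:2]*1000).astype(np.float32));e=np.linalg.svd(q[:,:2]-q[:,:2].mean(0),full_matrices=False)[2][0]
    print(c,np.degrees(np.arctan2(e[1],e[0])),np.median(q,0))
E
```

```text
[[0.4987, -0.1824], [0.4996, -0.152], [0.587, -0.187], [0.5886, -0.1578]] [ 0.4991365  -0.16720216] [ 0.58780018 -0.17238054] [ 0.54346834 -0.16979135] -3.342546968642725
blocks [ 0.60869372 -0.17305253  0.11445565] [ 0.47376157 -0.17286296  0.11321813]
[0.45264821 0.09658823 0.22221838] [[-0.82, 0.573, -0.0], [0.573, 0.82, 0.0], [0.0, -0.0, -1.0]] [-3.55444786e-02 -2.11393326e-01  2.02068819e+00  5.07811807e-05
  1.33247563e+00 -9.96400384e-01]
((451.86920166015625, 100.92861938476562), (15.506476402282715, 100.42866516113281), 55.481937408447266) -34.45928112396571 [0.44913677 0.10325164 0.06612715]
```

View pics/4.png

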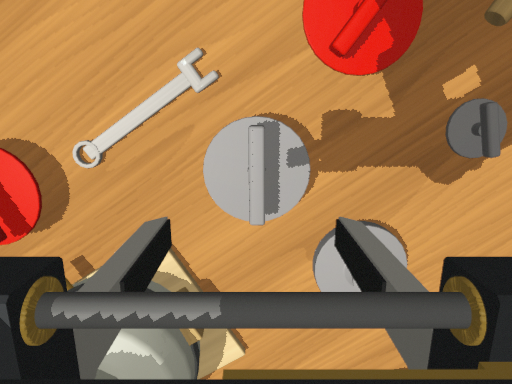

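The wrist view shows the lid bar vertical at (257,175), lined up with the tool. It needs +3 mm in y and then the descent.

{"op": "jog_arm", "data": {
  "delta_pos": [
    [0, 3, -20],
    [0, 0, -30],
    [0, 0, -30],
    [0, 0, -30],
    [0, 0, -25],
    [0, 0, -18],
    [0, 0, -12],
    [0, 0, 0]
  ],
  "rot": [
    [0, 0, 0.006],
    [0, 0, 0],
    [0, 0, 0],
    [0, 0, 0],
    [0, 0, 0],
    [0, 0, 0],
    [0, 0, 0],
    [0, 0, 0]
  ],
  "claw": [0, 0, 0, 0, 0, 0, 0, 0]
}}

```text
time: 2.15
tcp_pos: [0.4498, 0.1014, 0.0544]
eef_rot: [-0.003, 0.297, 0.955, -0.001]
contact_force: [-0.3, -0.5, -0.4]
opening: 1.0
gripper_force: 0.0
```

{"op": "jog_arm", "data": {
  "delta_pos": [
    [0, 0, 0],
    [0, 0, 0],
    [0, 0, 0],
    [0, 0, 0],
    [0, 0, 0],
    [0, 0, 0],
    [0, 0, 0],
    [0, 0, 0]
  ],
  "rot": [
    [0, 0, 0],
    [0, 0, 0],
    [0, 0, 0],
    [0, 0, 0],
    [0, 0, 0],
    [0, 0, 0],
    [0, 0, 0],
    [0, 0, 0]
  ],
  "claw": [0.5, 0.7, 1, 1, 1, 1, 1, 1],
  "force": 40
}}

```text
time: 2.82
tcp_pos: [0.4527, 0.1012, 0.0576]
eef_rot: [0.0, 0.297, 0.955, 0.0]
contact_force: [-0.6, 0.4, -0.4]
opening: 0.464
gripper_force: 0.0
```

{"op": "jog_arm", "data": {
  "delta_pos": [
    [0, 0, 0],
    [0, 0, 0],
    [0, 0, 0],
    [0, 0, 0],
    [0, 0, 0],
    [0, 0, 0],
    [0, 0, 0],
    [0, 0, 0]
  ],
  "rot": [
    [0, 0, 0],
    [0, 0, 0],
    [0, 0, 0],
    [0, 0, 0],
    [0, 0, 0],
    [0, 0, 0],
    [0, 0, 0],
    [0, 0, 0]
  ],
  "claw": [1, 1, 1, 1, 1, 1, 1, 1],
  "force": 60
}}

```text
time: 3.48
tcp_pos: [0.4526, 0.1013, 0.0574]
eef_rot: [-0.0, 0.297, 0.955, 0.0]
contact_force: [-0.1, -0.6, 0.3]
opening: 0.194
gripper_force: 60.0
```

{"op": "jog_arm", "data": {
  "delta_pos": [
    [0, 0, 5],
    [0, 0, 20],
    [0, 0, 30],
    [0, 0, 35],
    [0, 0, 35],
    [0, 0, 35],
    [0, 0, 25],
    [0, 0, 10]
  ],
  "rot": [
    [0, 0, 0],
    [0, 0, 0],
    [0, 0, 0],
    [0, 0, 0],
    [0, 0, 0],
    [0, 0, 0],
    [0, 0, 0],
    [0, 0, 0]
  ],
  "claw": [1, 1, 1, 1, 1, 1, 1, 1]
}}

```text
time: 4.15
tcp_pos: [0.4542, 0.1012, 0.2571]
eef_rot: [0.003, 0.297, 0.955, 0.001]
contact_force: [0.5, -0.3, -1.4]
opening: 0.188
gripper_force: 60.0
```

```bash
python3 - <<'E'
from h import *
f=grab('scene');np.savez('c',**f);s=arm.state();t=s['tcp_pos'];print(t,s['contact_force'],s['eef_rot'],s['opening'],s['gripper_force'])
fw=grab('wrist');np.savez('d',**fw)
cv2.imwrite('pics/5.png',cv2.resize(cv2.cvtColor(np.hstack([f['frame'],fw['frame']]),cv2.COLOR_RGB2BGR),(800,300)))
w=cloud(fw);m=(np.hypot(w[...,0]-t[0],w[...,1]-t[1])<.075)
for lo,hi in((-.01,.03),(-.035,-.015)):
    q=w[m&(w[...,2]>t[2]+lo)&(w[...,2]<t[2]+hi)];
    if len(q)>20: print(lo,len(q),q.min(0),q.max(0),np.median(q,0),cv2.minEnclosingCircle((q[:,:2]*1000).astype(np.float32)))
q=w[m&(w[...,2]>t[2]-.036)&(w[...,2]<t[2]-.012)]
A=np.c_[q[:,:2]-t[:2],np.ones(len(q))];print('flange plane',np.linalg.lstsq(A,q[:,2],rcond=None)[0])
E
```

```text
[0.45438962 0.10120408 0.25693546] [-0.21057208  0.36244734 -0.58858234] [0.00352684 0.29728535 0.95478169 0.00095538] 0.19279066879528145 59.99912202358246
-0.01 6700 [0.40903062 0.06792466 0.24696384] [0.49715203 0.13479167 0.28693159] [0.442576   0.10944637 0.26563365] ((453.6179504394531, 102.20465850830078), 49.818302154541016)
-0.035 15124 [0.39609084 0.0467946  0.22737877] [0.50009528 0.15900782 0.2419142 ] [0.43449443 0.12045784 0.23173933] ((453.040771484375, 101.46691131591797), 57.7358283996582)
flange plane [ 0.01021922 -0.00162449  0.23195269]
```

View pics/5.png

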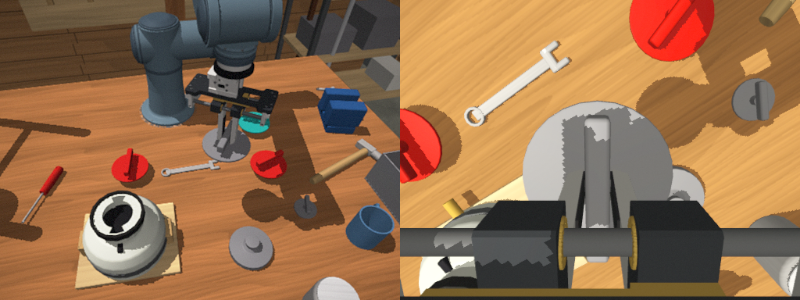

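The lid is held level, with its flange centre at about (453, 101.5) mm. Next I'll carry it to the mouth while turning it by +33.7°.

{"op": "jog_arm", "data": {
  "delta_pos": [
    [6, -18, 0],
    [11, -32, 0],
    [12, -35, 0],
    [12, -35, 0],
    [12, -35, 0],
    [12, -35, 0],
    [11, -35, 0],
    [8, -26, 0]
  ],
  "rot": [
    [0, 0, 0.0735],
    [0, 0, 0.0735],
    [0, 0, 0.0735],
    [0, 0, 0.0735],
    [0, 0, 0.0735],
    [0, 0, 0.0735],
    [0, 0, 0.0735],
    [0, 0, 0.0735]
  ],
  "claw": [1, 1, 1, 1, 1, 1, 1, 1]
}}

```text
time: 4.92
tcp_pos: [0.5356, -0.1519, 0.2488]
eef_rot: [-0.002, 0.007, 1.0, 0.001]
contact_force: [0.9, 0.1, -2.0]
opening: 0.189
gripper_force: 60.0
```

{"op": "jog_arm", "data": {
  "delta_pos": [
    [4, -15, 0],
    [2, -7, 0],
    [0, 0, 0],
    [0, 0, 0],
    [0, 0, 0],
    [0, 0, 0],
    [0, 0, 0],
    [0, 0, 0]
  ],
  "rot": [
    [0, 0, 0],
    [0, 0, 0],
    [0, 0, 0],
    [0, 0, 0],
    [0, 0, 0],
    [0, 0, 0],
    [0, 0, 0],
    [0, 0, 0]
  ],
  "claw": [1, 1, 1, 1, 1, 1, 1, 1]
}}

```text
time: 5.58
tcp_pos: [0.5426, -0.171, 0.2527]
eef_rot: [0.0, 0.007, 1.0, -0.0]
contact_force: [0.7, -0.7, -1.4]
opening: 0.188
gripper_force: 60.0
```

```bash
python3 - <<'E'
from h import *
s=arm.state();t=s['tcp_pos'];e=s['eef_rot'];print(t,e,2*np.degrees(np.arctan2(e[2],e[1])),s['q'][5],s['contact_force'])
f=grab('scene');fw=grab('side');g=grab('wrist')
w=cloud(g);m=(np.hypot(w[...,0]-t[0],w[...,1]-t[1])<.07)
q=w[m&(w[...,2]>t[2]-.032)&(w[...,2]<t[2]-.018)];print('flange',cv2.minEnclosingCircle((q[:,:2]*1000).astype(np.float32)),np.median(q[:,2]))
A=np.c_[q[:,:2]-t[:2],np.ones(len(q))];print('plane',np.linalg.lstsq(A,q[:,2],rcond=None)[0])
c=[cv2.resize(cv2.cvtColor(x,cv2.COLOR_RGB2BGR),(400,400),interpolation=2) for x in(f['frame'][170:350,70:250],fw['frame'][130:290,300:460])]
cv2.imwrite('pics/6.png',np.hstack(c))
E
```

```text
[ 0.54261779 -0.1709857   0.252726  ] [ 2.28410190e-04  7.46101548e-03  9.99972137e-01 -8.11110727e-05] 179.14502264622243 -2.06042236782314 [ 0.71376891 -0.65979686 -1.4456379 ]
flange ((541.6585083007812, -171.1973114013672), 57.683677673339844) 0.2275123576532938
plane [0.00195697 0.00075227 0.2275447 ]
```

View pics/6.png

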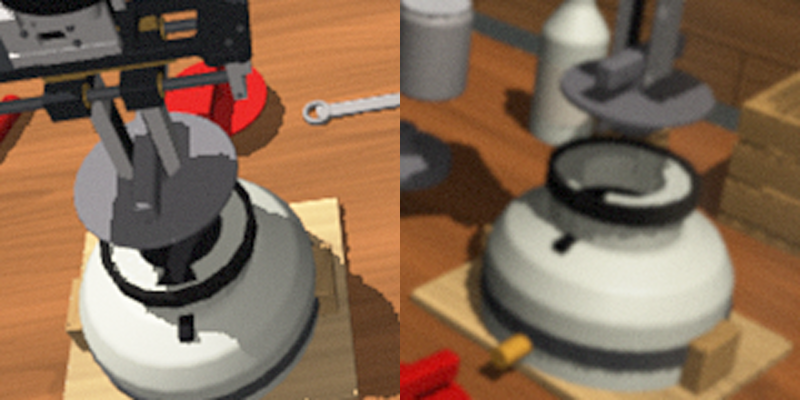

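The lid is centred over the mouth and the pictures show nothing in the way. I'll lower it.

{"op": "jog_arm", "data": {
  "delta_pos": [
    [1, -1, -12],
    [0, 0, -15],
    [0, 0, -12],
    [0, 0, -8],
    [0, 0, -5],
    [0, 0, -3],
    [0, 0, -2],
    [0, 0, 0]
  ],
  "rot": [
    [0, 0, 0],
    [0, 0, 0],
    [0, 0, 0],
    [0, 0, 0],
    [0, 0, 0],
    [0, 0, 0],
    [0, 0, 0],
    [0, 0, 0]
  ],
  "claw": [1, 1, 1, 1, 1, 1, 1, 1]
}}

```text
time: 6.4
tcp_pos: [0.5437, -0.1729, 0.1954]
eef_rot: [0.0, 0.008, 1.0, -0.0]
contact_force: [-0.2, 0.7, -1.0]
opening: 0.192
gripper_force: 60.0
```

{"op": "jog_arm", "data": {
  "delta_pos": [
    [0, 0, -2],
    [0, 0, -2],
    [0, 0, -2],
    [0, 0, -2],
    [0, 0, -1],
    [0, 0, 0],
    [0, 0, 0],
    [0, 0, 0]
  ],
  "rot": [
    [0, 0, 0],
    [0, 0, 0],
    [0, 0, 0],
    [0, 0, 0],
    [0, 0, 0],
    [0, 0, 0],
    [0, 0, 0],
    [0, 0, 0]
  ],
  "claw": [1, 1, 1, 1, 1, 1, 1, 1]
}}

```text
time: 7.07
tcp_pos: [0.5436, -0.1728, 0.1865]
eef_rot: [0.0, 0.008, 1.0, -0.0]
contact_force: [-0.2, 0.1, -1.3]
opening: 0.191
gripper_force: 60.0
```

{"op": "jog_arm", "data": {
  "delta_pos": [
    [0, 0, -1],
    [0, 0, -1],
    [0, 0, 0],
    [0, 0, 0],
    [0, 0, 0],
    [0, 0, 0],
    [0, 0, 0],
    [0, 0, 0]
  ],
  "rot": [
    [0, 0, 0],
    [0, 0, 0],
    [0, 0, 0],
    [0, 0, 0],
    [0, 0, 0],
    [0, 0, 0],
    [0, 0, 0],
    [0, 0, 0]
  ],
  "claw": [1, 1, 1, 1, 1, 1, 1, 1]
}}

```text
time: 7.73
tcp_pos: [0.5438, -0.1729, 0.1847]
eef_rot: [0.0, 0.008, 1.0, -0.0]
contact_force: [-0.3, 0.7, 1.3]
opening: 0.194
gripper_force: 60.0
```

It is on the seal, with about 2.6 N of contact. I'll start the clockwise twist.

{"op": "jog_arm", "data": {
  "delta_pos": [
    [0, 0, 0],
    [0, 0, 0],
    [0, 0, 0],
    [0, 0, 0],
    [0, 0, 0],
    [0, 0, 0],
    [0, 0, 0],
    [0, 0, 0]
  ],
  "rot": [
    [0, 0, -0.05],
    [0, 0, -0.05],
    [0, 0, -0.05],
    [0, 0, -0.05],
    [0, 0, -0.05],
    [0, 0, -0.05],
    [0, 0, -0.05],
    [0, 0, -0.05]
  ],
  "claw": [1, 1, 1, 1, 1, 1, 1, 1]
}}

```text
time: 8.4
tcp_pos: [0.5437, -0.1728, 0.1846]
eef_rot: [0.0, 0.207, 0.978, -0.0]
contact_force: [-0.8, 0.6, 1.9]
opening: 0.191
gripper_force: 60.0
```

```bash
cat > s.py <<'E'
from h import *
s=arm.state();e=s['eef_rot'];print(s['tcp_pos'].round(4),(2*np.degrees(np.arctan2(e[2],e[1]))).round(1),s['contact_force'].round(1),s['wrist_torque'].round(2),s['opening'])
E
python3 s.py
```

```text
[ 0.5437 -0.1728  0.1846] 156.1 [-0.8  0.6  1.9] [-0.03  0.02  0.06] 0.19126685310570837
```

{"op": "jog_arm", "data": {
  "delta_pos": [
    [0, 0, 0],
    [0, 0, 0],
    [0, 0, -0.2],
    [0, 0, -0.3],
    [0, 0, -0.3],
    [0, 0, -0.3],
    [0, 0, -0.3],
    [0, 0, -0.3]
  ],
  "rot": [
    [0, 0, -0.035],
    [0, 0, -0.035],
    [0, 0, -0.035],
    [0, 0, -0.035],
    [0, 0, -0.035],
    [0, 0, -0.035],
    [0, 0, -0.035],
    [0, 0, -0.035]
  ],
  "claw": [1, 1, 1, 1, 1, 1, 1, 1]
}}

```text
time: 9.07
tcp_pos: [0.5438, -0.1729, 0.183]
eef_rot: [0.0, 0.342, 0.94, -0.0]
contact_force: [-0.2, 0.0, 2.0]
opening: 0.192
gripper_force: 60.0
```

```bash
python3 s.py
```

```text
[ 0.5438 -0.1729  0.183 ] 140.1 [-0.2  0.   2. ] [0.05 0.02 0.11] 0.1922231430956197
```

{"op": "jog_arm", "data": {
  "delta_pos": [
    [0, 0, -0.3],
    [0, 0, -0.3],
    [0, 0, -0.3],
    [0, 0, -0.3],
    [0, 0, -0.3],
    [0, 0, -0.3],
    [0, 0, 0],
    [0, 0, 0]
  ],
  "rot": [
    [0, 0, -0.035],
    [0, 0, -0.035],
    [0, 0, -0.035],
    [0, 0, -0.035],
    [0, 0, -0.035],
    [0, 0, -0.035],
    [0, 0, -0.035],
    [0, 0, -0.035]
  ],
  "claw": [1, 1, 1, 1, 1, 1, 1, 1]
}}

```text
time: 9.73
tcp_pos: [0.5439, -0.173, 0.1815]
eef_rot: [0.001, 0.469, 0.883, -0.0]
contact_force: [-0.9, 0.4, 2.2]
opening: 0.187
gripper_force: 60.0
```

```bash
python3 s.py
```

```text
[ 0.5439 -0.173   0.1815] 124.0 [-0.9  0.4  2.2] [-0.02  0.03  0.09] 0.18705265429539977
```

{"op": "jog_arm", "data": {
  "delta_pos": [
    [0, 0, 0],
    [0, 0, 0],
    [0, 0, 0],
    [0, 0, 0],
    [0, 0, 0],
    [0, 0, 0],
    [0, 0, 0],
    [0, 0, 0]
  ],
  "rot": [
    [0, 0, -0.035],
    [0, 0, -0.035],
    [0, 0, -0.035],
    [0, 0, -0.035],
    [0, 0, -0.035],
    [0, 0, -0.035],
    [0, 0, 0],
    [0, 0, 0]
  ],
  "claw": [1, 1, 1, 1, 1, 1, 1, 1]
}}

```text
time: 10.4
tcp_pos: [0.5439, -0.1729, 0.1814]
eef_rot: [0.001, 0.558, 0.83, 0.0]
contact_force: [0.2, 0.1, 2.1]
opening: 0.192
gripper_force: 60.0
```

```bash
python3 s.py
```

```text
[ 0.5439 -0.1729  0.1814] 112.1 [0.2 0.1 2.1] [-0.09 -0.06 -0.02] 0.19165978338514586
```

Turned 67°. A small upward tug will show whether the pins hold before I release.

{"op": "jog_arm", "data": {
  "delta_pos": [
    [0, 0, 0.5],
    [0, 0, 0.5],
    [0, 0, 0.5],
    [0, 0, 0.5],
    [0, 0, 0],
    [0, 0, 0],
    [0, 0, 0],
    [0, 0, 0]
  ],
  "rot": [
    [0, 0, 0],
    [0, 0, 0],
    [0, 0, 0],
    [0, 0, 0],
    [0, 0, 0],
    [0, 0, 0],
    [0, 0, 0],
    [0, 0, 0]
  ],
  "claw": [1, 1, 1, 1, 1, 1, 1, 1]
}}

```text
time: 11.07
tcp_pos: [0.5438, -0.1729, 0.1821]
eef_rot: [0.0, 0.559, 0.829, 0.0]
contact_force: [4.3, -1.5, -4.8]
opening: 0.193
gripper_force: 60.0
```

```bash
python3 s.py
```

```text
[ 0.5438 -0.1729  0.1821] 112.1 [ 4.3 -1.5 -4.8] [-0.41 -0.94  0.04] 0.192792900745054
```

The pins hold: the lid resisted the pull. I'll relax the tug, open the gripper and retreat.

{"op": "jog_arm", "data": {
  "delta_pos": [
    [0, 0, -0.7],
    [0, 0, -0.7],
    [0, 0, 0],
    [0, 0, 0],
    [0, 0, 0],
    [0, 0, 0],
    [0, 0, 0],
    [0, 0, 0]
  ],
  "rot": [
    [0, 0, 0],
    [0, 0, 0],
    [0, 0, 0],
    [0, 0, 0],
    [0, 0, 0],
    [0, 0, 0],
    [0, 0, 0],
    [0, 0, 0]
  ],
  "claw": [1, 1, 1, 1, 0.6, 0.5, 0.5, 0.5]
}}

```text
time: 11.73
tcp_pos: [0.5431, -0.1724, 0.181]
eef_rot: [-0.001, 0.559, 0.829, -0.0]
contact_force: [-0.1, -0.0, 0.6]
opening: 0.439
gripper_force: 0.0
```

{"op": "jog_arm", "data": {
  "delta_pos": [
    [0, 0, 0],
    [0, 0, 0],
    [0, 0, 0],
    [0, 0, 0],
    [0, 0, 4],
    [0, 0, 15],
    [0, 0, 25],
    [0, 0, 30]
  ],
  "rot": [
    [0, 0, 0],
    [0, 0, 0],
    [0, 0, 0],
    [0, 0, 0],
    [0, 0, 0],
    [0, 0, 0],
    [0, 0, 0],
    [0, 0, 0]
  ],
  "claw": [0.5, 0.5, 0.5, 0.5, 0.5, 0.5, 0.5, 0.5]
}}

```text
time: 12.4
tcp_pos: [0.5425, -0.1722, 0.2547]
eef_rot: [-0.002, 0.559, 0.829, -0.0]
contact_force: [0.0, -0.6, 0.7]
opening: 0.496
gripper_force: 0.0
```

{"op": "jog_arm", "data": {
  "delta_pos": [
    [0, 0, 30],
    [0, 0, 30],
    [0, 0, 20],
    [0, 0, 0],
    [0, 0, 0],
    [0, 0, 0],
    [0, 0, 0],
    [0, 0, 0]
  ],
  "rot": [
    [0, 0, 0],
    [0, 0, 0],
    [0, 0, 0],
    [0, 0, 0],
    [0, 0, 0],
    [0, 0, 0],
    [0, 0, 0],
    [0, 0, 0]
  ],
  "claw": [0.5, 0.5, 0.5, 0.5, 0.5, 0.5, 0.5, 0.5]
}}

```text
time: 13.07
tcp_pos: [0.543, -0.1724, 0.3335]
eef_rot: [-0.002, 0.559, 0.829, -0.0]
contact_force: [-0.3, -0.1, -0.3]
opening: 0.501
gripper_force: 0.0
```

```bash
python3 s.py; python3 - <<'E'
from h import *
f=grab('scene');g=grab('wrist')
for x in(f,g):
    w=cloud(x);m=np.hypot(w[...,0]-.5435,w[...,1]+.1725)<.075
    q=w[m&(w[...,2]>.170)&(w[...,2]<.205)]
    if len(q)<20: continue
    e=np.linalg.svd(q[:,:2]-q[:,:2].mean(0),full_matrices=False)[2][0]
    print('bar',len(q),np.degrees(np.arctan2(e[1],e[0])),cv2.minAreaRect((q[:,:2]*1000).astype(np.float32)),'top',np.percentile(q[:,2],[50,80]))
    q=w[m&(w[...,2]>.150)&(w[...,2]<.168)];A=np.c_[q[:,:2]-[.5435,-.1725],np.ones(len(q))];print('flange plane',np.linalg.lstsq(A,q[:,2],rcond=None)[0],np.median(q[:,2]))
cv2.imwrite('pics/7.png',cv2.resize(cv2.cvtColor(np.hstack([f['frame'],g['frame']]),cv2.COLOR_RGB2BGR),(800,300)))
E
```

```text
[ 0.543  -0.1724  0.3335] 112.1 [-0.3 -0.1 -0.3] [-0.1   0.    0.05] 0.5012985744801493
bar 827 -67.48064364084254 ((545.0726928710938, -172.64598083496094), (18.3346004486084, 99.83015441894531), 21.90395736694336) top [0.18866381 0.19010232]
flange plane [-0.00484512 -0.00317469  0.15594155] 0.15595387115324078
bar 1735 -67.54864047600273 ((543.10107421875, -172.74276733398438), (18.951915740966797, 99.77893829345703), 22.14133071899414) top [0.19072533 0.19135975]
flange plane [ 0.00688916 -0.01134054  0.15665458] 0.15688268487203388
```

View pics/7.png

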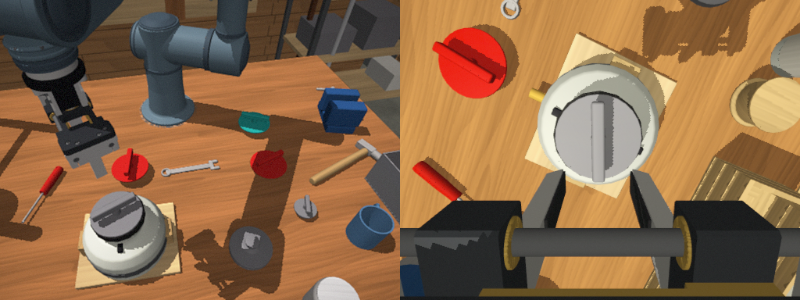

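The lid sits level and centred. Its bar is at -67.5° and its top is at 0.191 m, so the bar centre is about 31 mm above the rim, which means it is drawn down. The gripper is clear, so I'll hand in.

```bash
python3 -c "
from cell import arm
print(arm.sign_off())"
```

```text
the job is handed in; nothing more can be done
None
```

The tank is closed and handed in: the large lid is in the mouth, twisted about 67° clockwise and drawn down (bar centre about 31 mm above the rim). The gripper is clear and I didn't touch the other lids.

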